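Load a clarinet joint and slide the parts tray home in the bench rack

TASK

Lay the clarinet joint that is on the bench in the large front compartment (the one next to the handle) of the aluminium parts tray, along the tray's width and without dropping it. Then take the tray by its sloping handle, keep it level, and slide it into the empty lower slot of the wooden rack until it is fully home against the back stop and resting on the rails, with the joint and the barrel still in their compartments; let go, and leave the lamp, jar, hammer and bin where they are.

Things in the scene. Friction and masses are not known exactly. Their poses are not given: they have to be found in the camera images.
- tray: Open aluminium tray, 130 mm deep (x) by 190 wide (y), rim 22 high, walls and floor 4 mm, 0.30 kg, loose, flat on the bench at the start. Origin: centre of its underside; the +x end enters the rack first, the handle is at the -x end. A divider at x = 26 to 30 mm parts the large front compartment (by the handle) from the narrow back one (x = 30 to 61 mm).
- tray_front (a point): Middle of the floor of the tray's large front compartment, at x = -17.5, y = 0, z = 4 mm in the tray frame. The compartment measures 87 mm (x) by 182 mm (y) inside.
- tray_foot (a point): Foot of the tray's handle, at x = -75, y = 0, z = 22 mm in the tray frame. The handle is a wooden plate 60 mm wide (y), 10 mm thick and 60 mm long that rises from here leaning 35 degrees from vertical, away from the tray, to x = -109, z = 71 mm.
- tray_grip (a point): Middle of the sloping handle plate, 38 mm up from its foot: x = -96.8, y = 0, z = 53.1 mm in the tray frame. Gripped squarely across its 10 mm by a tool tilted 35 degrees, its fingers pointing down and towards the tray (direction +0.574 x, -0.819 z in the tray frame).
- joint: Small black clarinet joint with steel keys, loose, 0.13 kg: a round body 155 mm long (along y) and 28 mm in diameter, axis 18 mm above the underside, lying on two key rods 26 mm apart over their outsides; 36 mm high with its keys (the key cups on top are thin). Origin: centre of its underside. The two ends alike for this job.
- joint_mid (a point): Middle of the joint's round body, on its axis, 18 mm above its underside.
- barrel: Black barrel with steel rings, 26 mm in diameter, 56 mm long (along y), 40 g, loose, already lying in the tray's narrow back compartment. Origin: its middle, on its axis.
- rack: Fixed wooden post rack with aluminium rails, 150 mm deep, 246 wide, 205 high. Origin: centre of its front, on the bench; x points into the rack, z up. The lower slot is empty. A fixed full tray fills the upper slot, from z = 150 to 186 mm, flush with the rack's front: the tool must lean back from it to bring the handle home.
- rack_slot (a point): Centre of the empty slot's mouth, on the rack's front at rail height (x = 0, z = 30 mm in the rack frame). Rails 32 mm wide carry the tray's sides; side guides 198 mm apart (4 mm play each side), flared to 208 mm over the first 25 mm; strips above the tray's rims have undersides at z = 60 mm and reach in to y = 89 mm each side, from x = 15 mm on.
- rack_home (a point): Where the tray's origin lies when the tray is fully home: 72 mm inside the rack's front, on its centre line, at rail height (z = 30 mm); axes as the rack's. The tray's back end then meets the back stop, whose face is 137 mm inside the rack's front, 18 mm high from the rails up.
- spirit_lamp: Bystander: squat glass spirit lamp, 80 mm in diameter, 84 mm high. Origin: centre of underside.
- pad_jar: Bystander: amber jar, 60 mm in diameter, 75 mm high. Origin: centre of underside.
- hammer: Bystander: small hammer, 200 mm long along its x. Origin near its middle.
- key_bin: Bystander: open wooden bin, 120 by 90 by 50 mm. Origin: centre of underside.
Mind the look-alikes: they are no part of the job. What is meant by the joint is not blue, pink or turquoise, and is the larger of those in its own colour.

How it is judged:
On the way, in this order (a step that is already met when the one before it is completed fails the run):
1. the joint lies in the tray's front compartment, let go, with the tray still outside the rack (x of joint_mid in the frame of tray between -0.061 and 0.026 m and y of joint_mid in the frame of tray between -0.03 and 0.03 m and z of joint_mid in the frame of tray between 0.01 and 0.03 m and angle between the y axis of joint and the y axis of tray, either way round below 0.3 rad and contact force between the fingers and joint below 0.1 N and x of tray in the frame of rack_home below -0.12 m), for 0.2 s.
2. the tray is fully home in the lower slot (x of tray in the frame of rack_home between -0.004 and 0.004 m and y of tray in the frame of rack_home between -0.006 and 0.006 m and z of tray in the frame of rack_home between -0.003 and 0.004 m and angle between tray's own z axis and vertical below 0.04 rad and angle between the x axis of tray and the x axis of rack, either way round below 0.06 rad), for 0.2 s.
At the end, for the whole second after the job is handed in: The tray rests on the lower rails, level (0.04 rad), square to the rack (0.06 rad), within 4 mm of its fully home position in depth and 6 mm sideways; the joint lies in the front compartment along the tray's width (within 0.3 rad), the barrel in the back compartment, all at rest (all of step 2 and x of joint_mid in the frame of tray between -0.061 and 0.026 m and y of joint_mid in the frame of tray between -0.03 and 0.03 m and z of joint_mid in the frame of tray between 0.01 and 0.03 m and angle between the y axis of joint and the y axis of tray, either way round below 0.3 rad and x of barrel in the frame of tray between 0.03 and 0.061 m and y of barrel in the frame of tray between -0.091 and 0.091 m and z of barrel in the frame of tray between 0.01 and 0.024 m and linear speed of tray below 0.01 m/s and linear speed of joint below 0.02 m/s and linear speed of barrel below 0.03 m/s); the robot touches nothing.
It fails at once if a bystander (lamp, jar, hammer, bin) moved more than 30 mm (distance of any of spirit_lamp, pad_jar, hammer, key_bin from where it was at the start of the episode above 0.03 m).
It fails at once if the tray tilted more than 0.35 rad from level (angle between tray's own z axis and vertical above 0.35 rad).
It fails at once if the joint dropped (faster than 0.7 m/s, touched by neither fingers nor tray) (linear speed of joint above 0.7 m/s and contact force between each of the fingers, tray and joint below 0.01 N).
It also fails if it takes over 64 s, if anything falls off the work surface, if the arm or the gripper's body presses on something with over 40 N, if the wrist force passes 120 N, or if a joint passes its speed limit or range.

ROBOT

A 7-joint arm with a two-finger parallel gripper is mounted at the origin on the work surface. World frame = base frame: x ahead of the robot, y to its left, z up, the work surface at z = 0. Lengths are in m, angles in rad, forces in N, time in s.
With the tool pointing down it reaches from about 0.425 to 0.875 m from the base axis. Payload 4.7 kg.
Tool frame: the origin (TCP) lies between the finger pads; the fingertips stand 14 mm ahead of it and the grasp point (between the pads) lies 5 mm behind it; z points along the fingers, y is the line along which they close (so a half turn about z gives the same grasp; the last joint's range is limited). The gripper opens to 87 mm and grips with 3 to 60 N. Pads are 19 mm wide; open, the fingers measure 117 mm over their backs; the gripper's body (75 mm by 190 mm) begins 51 mm behind the grasp point.
Start: joints at [1.164, 0.321, -0.07, 1.45, 0.023, 1.371, -0.057], TCP at [0.266, -0.593, 0.237] pointing down, gripper open.
Joint ranges: [-2.86, 2.86], [-0.3, 2.09], [-1.38, 1.24], [0.06, 2.45], [-1.56, 4.7], [0.09, 2.05], [-2.69, 2.69]. Speed limits (rad/s): [2.57, 2.57, 3.14, 3.14, 3.14, 3.14, 3.14].

INTERFACE

Orientations are given as a rotation vector (axis times angle).
In Python, from bench import ctrl gives the robot as it stands.
- The arm moves only by the shell command python3 -m inch 'ROWS' [OPENING] [FORCE]. ROWS is JSON, a list of rows, each a list of 6 numbers: the shift along the world's x, y, z in mm, then the turn, a rotation vector about the world's x, y, z in degrees. In form: [[tx, ty, tz, rx, ry, rz], ...]. A call has 1 to 20 rows; each row is the pose to reach, as a shift and turn from the pose commanded when the call began; what a row does not reach only later rows make up. A row lasts 1/8 s, in which the tool goes at most 62.5 mm and 10.7 degrees, less where a joint would pass 70% of its speed; a pose out of reach is approached as far as the arm can. A call with a gripper value outside its range is refused whole. OPENING is the finger opening in mm, from 0 to 87, set as the call begins (- or left out, the last holds). The fingers move at their own pace and stop on an object; FORCE is the grip in N (left out, the last holds). Time passes only in rows, so rows that repeat a pose let the fingers close. It gives the time, the measured TCP pose, the force, the opening and the grip force at its end, in the units of the state.
- ctrl.get_state(): the state, without advancing time (a new reading comes with each control period).
- ctrl.get_image(name): name is "scene" or "top" or "wrist"; returns (picture, depth): 400x640x3 uint8, red, green, blue; 400x640 float32, m along the optical axis (not along the pixel's ray), 0 where there is no reading.
- ctrl.camera_params(name): a dict with "mtx" (3x3 intrinsics, pixels), "dist_coeffs" ([k1, k2, p1, p2, k3] as OpenCV has them; the pictures are not rectified), "T" (4x4, takes a point from camera to world coordinates). Camera axes: x right, y down, z forward; pixel columns grow to the right and rows downward; lengths in m; the calibration is good to about 2 mm. A picture is of the moment at which its call begins: read the wrist's pose just before it. camera_params takes no time and is no camera call; for the wrist camera it gives the pose at the moment of the call.
- ctrl.close_job(): hands the job in; it is judged then, once.
The state is a dict: "time": time; "joint_positions": joint angles; "qd": joint speeds; "joint_torque": joint torques, N m; "position": TCP position; "tool_rot": TCP orientation; "ft_force": force on the tool from outside, world axes, zero at the start; "torque": the same for the moment, N m; "grip_width": opening from 0.0 (shut) to 1.0 (fully open); "grip_force": force on a finger pad.
Only numpy, scipy, OpenCV 4.12 (cv2) and the standard library are available. Lean on these libraries where they do the work, as an engineer would, in place of code of your own. Each camera call takes 0.05 s, during which the arm holds its last target. There are 200 camera calls.

## Working session

There is one attempt and no reset: what is moved stays moved. The work goes in short steps, Python scripts to look and compute and a shell command to move; the robot and the scene stay as the last step left them, time stands still between calls to the robot, and variables do not carry over. Pictures are saved under pics/ and viewed, at most 13 in all, crops included, and the job is handed in when it is done.

```bash
mkdir -p pics; ls
cat > h.py <<'E'
import numpy as np,cv2
from bench import ctrl
from scipy.spatial.transform import Rotation as R
def grab(n,f=None):
    P=ctrl.camera_params(n); im,d=ctrl.get_image(n)
    if f: cv2.imwrite('pics/'+f,im[:,:,::-1])
    np.savez('last_'+n,im=im,d=d,T=P['T'],K=P['mtx'],D=P['dist_coeffs'])
    return im,d
def cloud(n):
    z=np.load('last_'+n+'.npz'); d=z['d']; h,w=d.shape
    uv=np.stack(np.meshgrid(np.arange(w),np.arange(h)),-1).reshape(-1,1,2).astype(float)
    u=cv2.undistortPoints(uv,z['K'],z['D']).reshape(h,w,2)
    p=np.concatenate([u*d[...,None],d[...,None]],-1)
    p=p@z['T'][:3,:3].T+z['T'][:3,3]; p[d==0]=np.nan
    return z['im'],p
E
python3 - <<'E'
from h import *
for n in('scene','top'): grab(n,n+'0.png'); print(n,ctrl.camera_params(n)['T'].round(3).tolist())
s=ctrl.get_state(); print(s['position'],s['tool_rot'],s['time'])
E
```

```text
pics
scene [[-0.4, 0.602, -0.692, 1.328], [0.917, 0.265, -0.299, 0.297], [0.003, -0.754, -0.657, 0.835], [0.0, 0.0, 0.0, 1.0]]
top [[0.023, -0.982, 0.186, 0.264], [-1.0, -0.024, -0.006, -0.024], [0.01, -0.186, -0.983, 1.511], [0.0, 0.0, 0.0, 1.0]]
[ 0.2652728  -0.5928817   0.23557486] [-3.07067153e+00 -6.55824875e-01  7.21390708e-04] 0.1
```

View pics/top0.png

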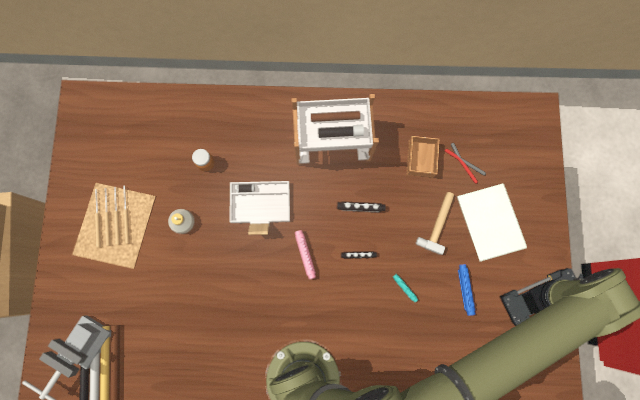

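View pics/scene0.png

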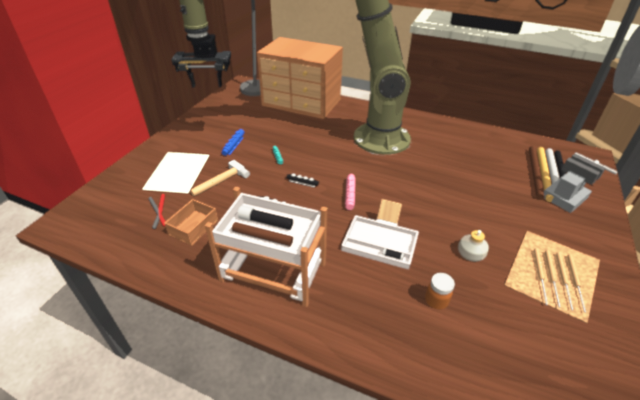

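The top view shows the larger black joint at about (361,207), with the smaller decoy at (359,255). The tray is at (260,203) with its handle at (259,228), the rack at (335,125), the lamp at (181,221) and the hammer at (436,225). Next I measure these.

Run:
```python
from h import *
im,p=cloud('top')
V=im.max(-1).astype(int); z=p[...,2]
def rect(m,name):
    q=p[m]; q=q[~np.isnan(q[:,0])]
    print(name,len(q),(np.array(cv2.minAreaRect((q[:,:2]*1000).astype(np.float32))[0]).round(1)),[np.round(x,1) for x in cv2.minAreaRect((q[:,:2]*1000).astype(np.float32))[1:]],'z',np.percentile(q[:,2],[5,50,95]).round(4),'bb',q[:,:2].min(0).round(3),q[:,:2].max(0).round(3))
def box(u0,v0,u1,v1):
    m=np.zeros(z.shape,bool); m[v0:v1,u0:u1]=1; return m
rect(box(330,195,395,220)&(z>.012),'joint')
rect(box(222,174,298,226)&(z>.014)&(z<.03),'rim')
rect(box(240,215,280,245)&(z>.035)&(z<.09),'handle')
rect(box(232,180,260,194)&(V<80),'barrel')
rect(box(285,85,385,170)&(z>.135)&(z<.2),'upper tray')
rect(box(285,85,385,170)&(z>.19)&(z<.23),'posts')
rect(box(285,140,385,170)&(z>.015)&(z<.08),'rails')
rect(box(160,200,200,240)&(z>.02),'lamp')
# posts individually
for b in [(286,90,304,112),(366,90,382,108),(286,140,304,165),(366,135,384,160)]:
    rect(box(*b)&(z>.19)&(z<.23),'post')
# table depth check
print(np.nanmedian(z[260:290,200:230]))
```

```text
joint 392 [ 536.3 -173.6] [array([152.9,  28.8]), np.float64(88.6)] z [0.0191 0.028  0.0367] bb [ 0.52 -0.25] [ 0.552 -0.097]
rim 556 [537.4 156.6] [array([146.9, 192.2]), np.float64(2.3)] z [0.0153 0.0212 0.0276] bb [0.465 0.059] [0.613 0.255]
handle 186 [450.2 151.9] [array([33.3, 62.6]), np.float64(1.2)] z [0.0379 0.0613 0.0734] bb [0.433 0.12 ] [0.467 0.183]
barrel 7 [576.6 210.8] [array([25.9,  3.9]), np.float64(86.1)] z [0.0162 0.0213 0.0272] bb [0.574 0.198] [0.579 0.224]
upper tray 3997 [756.2 -74.9] [array([152.3, 247.9]), np.float64(5.6)] z [0.1477 0.1561 0.1857] bb [ 0.672 -0.203] [0.843 0.055]
posts 128 [757.6 -73.8] [array([151.9, 247.5]), np.float64(5.0)] z [0.1912 0.2016 0.2071] bb [ 0.672 -0.203] [0.843 0.055]
rails 272 [700.5 -82.1] [array([243.3,  65.3]), np.float64(87.9)] z [0.0212 0.0325 0.0692] bb [ 0.672 -0.204] [0.737 0.041]
lamp 477 [473.1 403.2] [array([73.6, 75.5]), np.float64(3.8)] z [0.0265 0.041  0.0714] bb [0.436 0.366] [0.51  0.441]
post 34 [815.   47.7] [array([15.4, 15. ]), np.float64(1.0)] z [0.196  0.2021 0.2065] bb [0.807 0.04 ] [0.823 0.055]
post 30 [ 824.8 -184.4] [array([13.7, 36. ]), np.float64(88.0)] z [0.1934 0.2013 0.2067] bb [ 0.807 -0.191] [ 0.843 -0.177]
post 28 [679.7  33.1] [array([15.8, 11.8]), np.float64(0.7)] z [0.1927 0.2017 0.207 ] bb [0.672 0.027] [0.688 0.039]
post 26 [ 698.5 -195.9] [array([12.9, 14.1]), np.float64(2.7)] z [0.1977 0.2045 0.2075] bb [ 0.692 -0.203] [ 0.705 -0.189]
-0.0012385309290736668
```

```bash
python3 -m inch '[[34,52,0,0,0,8],[68,105,0,0,0,17],[101,157,0,0,0,25],[135,210,0,0,0,33],[169,262,0,0,0,42],[202,315,-20,0,0,50],[236,367,-40,0,0,58],[270,420,-56,0,0,66],[270,420,-56,0,0,66],[270,420,-56,0,0,66]]' 60 20
python3 - <<'E'
from h import *
print(ctrl.camera_params('wrist')['T'].round(3).tolist())
grab('wrist','w1.png')
s=ctrl.get_state(); print(s['position'],R.from_rotvec(s['tool_rot']).as_matrix().round(3).tolist(),s['time'],s['joint_positions'].round(2))
im,p=cloud('wrist');z=p[...,2]
m=(z>.012)&(z<.045)&(np.abs(p[...,0]-.536)<.035)&(np.abs(p[...,1]+.174)<.1)
q=p[m]; print(len(q),cv2.minAreaRect((q[:,:2]*1000).astype(np.float32)),np.percentile(q[:,2],[5,50,95]))
E
```

```text
time: 1.35
position: [0.5353, -0.173, 0.1801]
tool_rot: [-2.218, -2.224, 0.001]
ft_force: [-0.3, 0.4, -0.3]
grip_width: 0.687
grip_force: 0.0
[[1.0, 0.003, 0.0, 0.535], [0.003, -0.956, -0.293, -0.092], [-0.001, 0.293, -0.956, 0.329], [0.0, 0.0, 0.0, 1.0]]
[ 0.53493357 -0.17454738  0.1803902 ] [[-0.0, 1.0, -0.001], [1.0, 0.0, -0.001], [-0.001, -0.001, -1.0]] 1.4 [ 0.71  0.21 -0.5   1.73  0.11  1.23  0.19]
3634 ((536.6551513671875, -173.1922607421875), (154.6514129638672, 27.606353759765625), 88.81652069091797) [0.02331211 0.03065987 0.03685028]
```

View pics/w1.png

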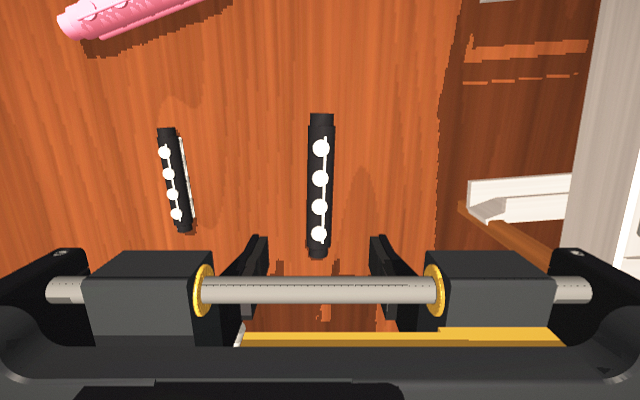

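The wrist view shows the joint between x=308 and 334, midway between the open fingers, and the decoy off to the left at about (175,180). The measured size of 155 x 28 mm and height of 37 mm match. Now I grasp it.

```bash
python3 -m inch '[[1,1,-50,0,0,0],[1,1,-100,0,0,0],[1,1,-140,0,0,0],[1,1,-155,0,0,0],[1,1,-161,0,0,0],[1,1,-161,0,0,0]]' 60 20
python3 -m inch '[[0,0,0,0,0,0],[0,0,0,0,0,0],[0,0,0,0,0,0],[0,0,0,0,0,0]]' 20 20
python3 -m inch '[[0,0,10,0,0,0],[0,0,40,0,0,0],[0,0,85,0,0,0],[0,0,120,0,0,0],[0,0,120,0,0,0]]'
```

```text
time: 2.15
position: [0.5373, -0.1732, 0.0208]
tool_rot: [2.219, 2.221, 0.001]
ft_force: [1.4, 0.1, 0.9]
grip_width: 0.688
grip_force: 0.0
time: 2.65
position: [0.5365, -0.1724, 0.0198]
tool_rot: [2.219, 2.223, -0.0]
ft_force: [-0.8, -0.1, 0.5]
grip_width: 0.319
grip_force: 3.6
time: 3.28
position: [0.5388, -0.1728, 0.1434]
tool_rot: [2.215, 2.219, 0.004]
ft_force: [-0.2, 0.6, -1.5]
grip_width: 0.312
grip_force: 19.9
```

```bash
python3 -m inch '[[0,40,20,0,0,0],[0,95,40,0,0,0],[0,150,60,0,0,0],[0,205,60,0,0,0],[0,245,60,0,0,0],[0,263,60,0,0,0],[0,263,60,0,0,0],[0,263,60,0,0,0]]'
cat >> h.py <<'E'
def rim(n='wrist',show=True):
    im,p=cloud(n);z=p[...,2]; S=im.max(-1).astype(int)-im.min(-1)
    m=(z>.0165)&(z<.0255)&(np.abs(p[...,0]-.54)<.1)&(np.abs(p[...,1]-.157)<.12)
    q=p[m][:,:2]*1000
    r=cv2.minAreaRect(q.astype(np.float32)); print(len(q),r)
    return im,p
E
python3 - <<'E'
from h import *
grab('wrist','w2.png'); rim()
s=ctrl.get_state(); print(s['position'],s['grip_width'],s['time'])
E
```

```text
time: 4.28
position: [0.5362, 0.0891, 0.1988]
tool_rot: [-2.221, -2.222, 0.002]
ft_force: [0.2, -1.1, -1.8]
grip_width: 0.318
grip_force: 19.9
4435 ((523.8167114257812, 145.64218139648438), (174.0296173095703, 209.23731994628906), 2.8398361206054688)
[0.53642927 0.08886342 0.19901375] 0.3170422747896347 4.325
```

View pics/w2.png

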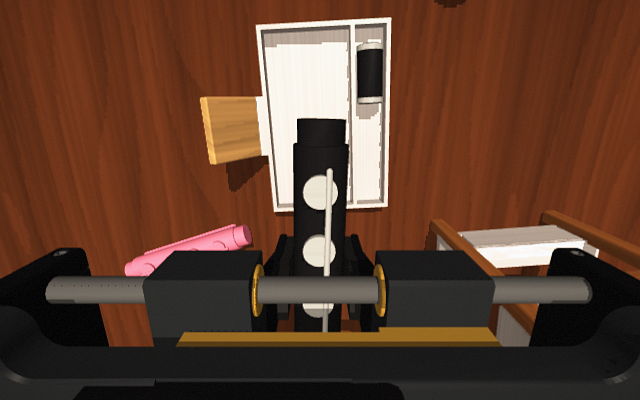

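The tray's outer rim corners are at about (257,25), (390,18), (387,208) and (274,211). The barrel is at (370,72), the handle spans x=201 to 268, and the joint is held straight. I project the corners onto the rim height.

```bash
cat >> h.py <<'E'
def onplane(n,pts,zp):
    z=np.load('last_'+n+'.npz'); u=cv2.undistortPoints(np.array(pts,float).reshape(-1,1,2),z['K'],z['D']).reshape(-1,2)
    r=np.c_[u,np.ones(len(u))]@z['T'][:3,:3].T; o=z['T'][:3,3]
    return (o+r*((zp-o[2])/r[:,2])[:,None])*1000
E
python3 - <<'E'
from h import *
c=onplane('wrist',[(257,25),(390,18),(387,208),(274,211)],.022); print(c.round(1))
print('edges',np.linalg.norm(np.diff(c[[0,1,2,3,0],:2],axis=0),axis=1).round(1))
print('mean',c.mean(0).round(1))
for a,b in((0,1),(3,2)): d=c[b]-c[a]; print(np.degrees(np.arctan2(d[1],d[0])))
for a,b in((2,1),(3,0)): d=c[b]-c[a]; print(np.degrees(np.arctan2(-d[0],d[1])))
print(onplane('wrist',[(201,97),(212,163)],.074).round(1))
im,p=cloud('wrist'); z=p[...,2]
m=(z>.045)&(z<.08)&(p[...,0]<.48)&(p[...,1]>.1); q=p[m]; print(len(q),q.mean(0),cv2.minAreaRect((q[:,:2]*1000).astype(np.float32)), q.max(0))
E
```

```text
[[476.7 247.9  22. ]
 [604.5 253.9  22. ]
 [614.7  62.1  22. ]
 [485.1  58.3  22. ]]
edges [127.9 192.1 129.7 189.7]
mean [545.3 155.6  22. ]
2.7067141595000797
1.6716708764699213
3.037264078960877
2.51916077755177
[[434.5 180.3  74. ]
 [438.1 122.9  74. ]]
2478 [0.44745569 0.15216743 0.06246028] ((446.9087219238281, 151.0172882080078), (29.412006378173828, 59.950870513916016), 2.801870584487915) [0.46255682 0.18137195 0.07606474]
```

```bash
python3 -m inch '[[-3,40,-20,0,0,1.5],[-6,66,-70,0,0,2.6],[-6,66,-115,0,0,2.6],[-6,66,-145,0,0,2.6],[-6,66,-160,0,0,2.6],[-6,66,-168,0,0,2.6],[-6,66,-168,0,0,2.6]]'
```

```text
time: 5.2
position: [0.531, 0.1564, 0.032]
tool_rot: [2.169, 2.272, 0.001]
ft_force: [-0.0, -0.1, -1.4]
grip_width: 0.314
grip_force: 19.9
```

```bash
python3 -m inch '[[0,0,-4,0,0,0],[0,0,-7,0,0,0],[0,0,-7,0,0,0]]'
python3 -m inch '[[0,0,0,0,0,0],[0,0,0,0,0,0],[0,0,0,0,0,0]]' 42 20
python3 -m inch '[[0,0,10,0,0,0],[0,0,30,0,0,0],[0,0,70,0,0,0],[0,-40,115,0,0,0],[0,-70,155,0,0,0],[0,-70,155,0,0,0]]'
python3 - <<'E'
from h import *
grab('wrist','w3.png'); s=ctrl.get_state(); print(s['position'],s['time'])
im,p=cloud('wrist'); z=p[...,2]
E
```

```text
time: 5.58
position: [0.5305, 0.1567, 0.0246]
tool_rot: [2.168, 2.273, -0.0]
ft_force: [-0.1, 0.6, -2.2]
grip_width: 0.321
grip_force: 19.9
time: 5.95
position: [0.5307, 0.1568, 0.0248]
tool_rot: [2.168, 2.273, 0.001]
ft_force: [-0.5, -0.4, -0.3]
grip_width: 0.47
grip_force: 0.0
time: 6.7
position: [0.5334, 0.0843, 0.1845]
tool_rot: [2.169, 2.263, 0.007]
ft_force: [0.8, 0.6, -0.3]
grip_width: 0.484
grip_force: 0.0
[0.53182242 0.08594291 0.18228417] 6.75
```

View pics/w3.png

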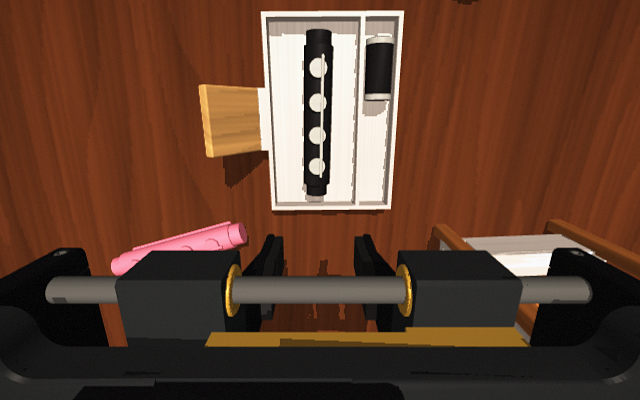

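The joint lies along the tray at (316,110), centred in the front compartment, and the barrel is at (378,68). I re-measure the tray from its rim corners at (262,12), (404,11), (389,209) and (273,210).

Run:
```python
from h import *
c=onplane('wrist',[(262,12),(404,11),(389,209),(273,210)],.022); print(c.round(1), c.mean(0).round(1))
print('edges',np.linalg.norm(np.diff(c[[0,1,2,3,0],:2],axis=0),axis=1).round(1))
for a,b in((2,1),(3,0)): d=c[b]-c[a]; print(np.degrees(np.arctan2(-d[0],d[1])))
im,p=cloud('wrist'); z=p[...,2]
m=(z>.045)&(z<.08)&(p[...,0]<.48)&(p[...,1]>.1); q=p[m]; print(len(q),q.mean(0),cv2.minAreaRect((q[:,:2]*1000).astype(np.float32)))
s=ctrl.get_state(); print(R.from_rotvec(s['tool_rot']).as_matrix().round(3))
yaw=np.radians(2.6); t=R.from_euler('zy',[yaw,-np.radians(35)]); t0=R.from_euler('z',yaw)
print((R.from_euler('z',yaw)*R.from_euler('y',-35,degrees=True)*R.from_euler('z',-yaw)).as_rotvec(degrees=True))
```

```text
[[476.5 247.5  22. ]
 [605.7 254.2  22. ]
 [613.4  63.8  22. ]
 [486.2  57.6  22. ]] [545.4 155.8  22. ]
edges [129.4 190.5 127.4 190.2]
2.3144222713734233
2.9198418146585703
2827 [0.44735001 0.15224677 0.06260887] ((447.1184997558594, 150.95932006835938), (30.01169204711914, 60.29392623901367), 2.5277388095855713)
[[-0.045  0.999  0.005]
 [ 0.999  0.045 -0.001]
 [-0.001  0.005 -1.   ]]
[  1.58770458 -34.96396994   0.        ]
```

Run:
```python
from h import *
im,p=cloud('wrist'); s=ctrl.get_state()
Rt=R.from_rotvec(s['tool_rot']).as_matrix(); q=(p-s['position'])@Rt*1000
for v in (245,260,280,300,320,340,360,380,395):
    print(v,[ (u,*q[v,u].round(0).astype(int)) if q[v,u,2]==q[v,u,2] else (u,) for u in (5,60,120,180,250,320,400,480,560,635)])
```

```text
245 [(5, np.int64(-77), np.int64(-377), np.int64(180)), (60, np.int64(-77), np.int64(-310), np.int64(181)), (120, np.int64(-77), np.int64(-238), np.int64(181)), (180, np.int64(-64), np.int64(-151), np.int64(152)), (250, np.int64(-78), np.int64(-81), np.int64(181)), (320, np.int64(-79), np.int64(4), np.int64(182)), (400, np.int64(-79), np.int64(101), np.int64(181)), (480, np.int64(-60), np.int64(174), np.int64(140)), (560, np.int64(-56), np.int64(253), np.int64(132)), (635, np.int64(-81), np.int64(390), np.int64(182))]
260 [(5, np.int64(-97), np.int64(-383), np.int64(180)), (60, np.int64(36), np.int64(-78), np.int64(-68)), (120, np.int64(-82), np.int64(-221), np.int64(152)), (180, np.int64(37), np.int64(-40), np.int64(-71)), (250, np.int64(-98), np.int64(-82), np.int64(181)), (320, np.int64(-99), np.int64(4), np.int64(182)), (400, np.int64(34), np.int64(27), np.int64(-66)), (480, np.int64(37), np.int64(49), np.int64(-71)), (560, np.int64(32), np.int64(81), np.int64(-63)), (635, np.int64(-46), np.int64(277), np.int64(81))]
280 [(5, np.int64(37), np.int64(-82), np.int64(-81)), (60, np.i
[... 2806 characters left out ...]
 np.int64(19), np.int64(-100)), (480, np.int64(25), np.int64(35), np.int64(-102)), (560, np.int64(24), np.int64(52), np.int64(-102)), (635, np.int64(24), np.int64(69), np.int64(-102))]
395 [(5, np.int64(21), np.int64(-66), np.int64(-102)), (60, np.int64(20), np.int64(-56), np.int64(-101)), (120, np.int64(23), np.int64(-40), np.int64(-103)), (180, np.int64(24), np.int64(-27), np.int64(-104)), (250, np.int64(25), np.int64(-13), np.int64(-105)), (320, np.int64(25), np.int64(1), np.int64(-105)), (400, np.int64(25), np.int64(17), np.int64(-105)), (480, np.int64(20), np.int64(36), np.int64(-101)), (560, np.int64(21), np.int64(53), np.int64(-102)), (635, np.int64(19), np.int64(71), np.int64(-101))]
```

```bash
python3 -m inch '[[-15,10,0,0.3,-7,0],[-35,25,0,0.6,-14,0],[-55,40,-5,1,-21,0],[-80,52,-15,1.3,-28,0],[-105,63,-30,1.6,-35,0],[-105,63,-30,1.6,-35,0],[-105,63,-30,1.6,-35,0]]' 60 30
python3 - <<'E'
from h import *
s=ctrl.get_state(); print(s['joint_positions'].round(2)); M=R.from_rotvec(s['tool_rot']).as_matrix(); print(M.round(3))
d=np.array([.573,.026,-.819]); g=np.array([448.7,151.3,53.1])+5*d
print('pre',g-42*d-s['position']*1000,'grip',g-s['position']*1000)
E
```

```text
time: 7.62
position: [0.4515, 0.1353, 0.1396]
tool_rot: [1.887, 1.929, 0.471]
ft_force: [0.5, -1.5, 0.2]
grip_width: 0.687
grip_force: 0.0
[-0.45 -0.29 -0.12  2.38  0.45  0.67 -0.85]
[[-0.009  0.864  0.503]
 [ 0.999  0.032 -0.037]
 [-0.048  0.502 -0.863]]
pre [-23.96055393  15.0257997  -56.15704843] grip [  0.10544607  16.1177997  -90.55504843]
```

```bash
cat >> h.py <<'E'
def tgt(yaw,lean=35,closeY=False):
    M=R.from_euler('zy',[yaw,-lean],degrees=True)*R.from_matrix([[0,1,0],[1,0,0],[0,0,-1]])
    if closeY: M=M*R.from_euler('z',-90,degrees=True)
    return M
def rel(M,pos):
    s=ctrl.get_state(); print('shift',(np.array(pos)-s['position']*1000).round(1),'turn',(M*R.from_rotvec(s['tool_rot']).inv()).as_rotvec(degrees=True).round(2))
E
python3 -c "
from h import *
rel(tgt(2.6),[451.6,98,49])"
```

```text
shift [  0.1 -37.3 -90.6] turn [ 1.38 -4.76  1.81]
```

```bash
python3 -m inch '[[0,-20,0,0,0,0],[0,-37,0,0,0,0],[0,-37,-30,0.5,-1.5,0.6],[0,-37,-60,1,-3,1.2],[0,-37,-80,1.4,-4.8,1.8],[0,-37,-91,1.4,-4.8,1.8],[0,-37,-91,1.4,-4.8,1.8],[0,-37,-91,1.4,-4.8,1.8]]' 44
python3 -c "
from h import *
rel(tgt(2.6),[451.6,98,49]); print(ctrl.get_state()['joint_positions'].round(2))
rel(tgt(2.6),[451.6,151.4,49])
"
```

```text
time: 8.62
position: [0.4786, 0.1083, 0.0559]
tool_rot: [1.844, 1.92, 0.541]
ft_force: [-0.3, 0.8, -0.1]
grip_width: 0.507
grip_force: 0.0
shift [-27.  -10.3  -6.9] turn [ 0.47 -1.63  0.42]
[ 0.91 -0.3  -1.26  2.45 -0.22  0.25 -0.17]
shift [-27.   43.1  -6.9] turn [ 0.47 -1.63  0.42]
```

```bash
python3 -m inch '[[10,0,40,0,0,0],[15,0,80,0,10,0],[15,0,120,0,20,0],[10,20,124,0,30,0],[0,40,124,0,34,0],[0,43,124,0,34,0]]' 87
python3 -c "
from h import *
s=ctrl.get_state();print(s['joint_positions'].round(2))
rel(tgt(2.6,0,True),[448.7,151.3,125])
rel(tgt(2.6,0,False),[448.7,151.3,48])
"
```

```text
time: 9.38
position: [0.4792, 0.1537, 0.1805]
tool_rot: [-2.165, -2.271, 0.02]
ft_force: [-0.9, 0.5, 0.2]
grip_width: 0.987
grip_force: 0.0
[ 0.58  0.15 -1.01  1.85  0.13  1.23 -0.42]
shift [-30.5  -2.4 -55.5] turn [ 0.83 -0.23 89.87]
shift [ -30.5   -2.4 -132.5] turn [ 0.38 -0.67 -0.12]
```

```bash
python3 -m inch '[[-4,0,0,0,0,10],[-8,0,0,0,0,20],[-12,0,0,0,0,30],[-16,0,0,0,0,40],[-20,-2,0,0,0,50],[-25,-2,-10,0,0,60],[-30,-2,-30,0,0,70],[-30,-2,-50,0.8,-0.2,80],[-30,-2,-55,0.8,-0.2,90],[-30,-2,-55,0.8,-0.2,90],[-30,-2,-55,0.8,-0.2,90]]' 87
python3 -c "
from h import *
s=ctrl.get_state();print(s['joint_positions'].round(2))
rel(tgt(2.6,0,True),[448.7,151.3,48])
"
```

```text
time: 10.75
position: [0.4492, 0.1487, 0.1265]
tool_rot: [-0.064, 3.136, 0.002]
ft_force: [-0.1, -0.3, 0.0]
grip_width: 0.997
grip_force: 0.0
[ 0.73  0.14 -1.15  1.99  0.14  1.1   1.13]
shift [ -0.5   2.6 -78.5] turn [-0.07  0.29  0.25]
```

```bash
python3 -m inch '[[0,3,-40,0,0,0],[0,3,-65,0,0,0],[0,3,-77,0,0,0],[0,3,-77,0,0,0],[0,3,-77,0,0,0]]' 87
python3 -m inch '[[0,0,0,0,0,0],[0,0,0,0,0,0],[0,0,0,0,0,0],[0,0,0,0,0,0]]' 45 15
python3 -m inch '[[3,0,0,0,0,0],[8,0,0,0,0,0],[15,0,0,0,0,0],[23,0,0,0,0,0],[32,0,0,0,0,0],[41,0,0,0,0,0],[48,0,0,0,0,0],[52,0,0,0,0,0],[54,0,0,0,0,0],[54,0,0,0,0,0]]'
```

```text
time: 11.38
position: [0.4505, 0.1521, 0.0506]
tool_rot: [-0.067, 3.135, 0.004]
ft_force: [0.3, -0.1, -0.3]
grip_width: 0.998
grip_force: 0.0
time: 11.88
position: [0.4497, 0.1516, 0.0497]
tool_rot: [-0.068, 3.136, 0.003]
ft_force: [-0.5, -1.3, 1.9]
grip_width: 0.688
grip_force: 15.0
time: 13.12
position: [0.5004, 0.1521, 0.0492]
tool_rot: [0.069, -3.138, -0.001]
ft_force: [-8.5, -0.4, 9.6]
grip_width: 0.687
grip_force: 15.0
```

```bash
python3 -m inch '[[0,0,0,0,0,0],[0,0,0,0,0,0],[0,0,30,0,0,0],[0,0,80,0,0,0],[0,-15,120,0,0,-10],[0,-25,140,0,0,-20],[0,-35,140,0,0,-30],[10,-45,140,0,0,-40],[20,-55,140,0,0,-50],[30,-65,140,0,0,-60],[40,-65,140,0,0,-70],[50,-65,140,0,0,-80],[60,-65,140,0,0,-90],[60,-65,140,0,0,-90],[60,-65,140,0,0,-90]]' 87
python3 - <<'E'
from h import *
grab('wrist','w4.png'); s=ctrl.get_state(); print(s['position'],s['time'],s['joint_positions'].round(2))
E
```

```text
time: 15.0
position: [0.5633, 0.0869, 0.1894]
tool_rot: [2.166, 2.269, -0.002]
ft_force: [-0.1, 0.4, 0.1]
grip_width: 0.998
grip_force: 0.0
[0.56326273 0.08688839 0.18946221] 15.05 [ 0.52  0.27 -0.84  1.7   0.22  1.27 -0.32]
```

View pics/w4.png

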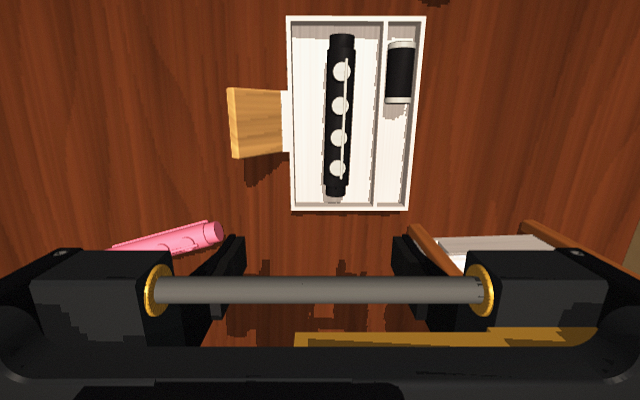

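The tray has moved forward with the joint and barrel still in place. Its rim corners are now at (286,17), (426,16), (409,211) and (291,211).

Run:
```python
from h import *
c=onplane('wrist',[(286,17),(426,16),(409,211),(291,211)],.022); m=c.mean(0); print(c.round(1), m.round(1))
print('edges',np.linalg.norm(np.diff(c[[0,1,2,3,0],:2],axis=0),axis=1).round(1))
ys=[np.degrees(np.arctan2(-(c[b]-c[a])[0],(c[b]-c[a])[1])) for a,b in((2,1),(3,0))]; print(ys)
im,p=cloud('wrist'); z=p[...,2]
k=(z>.045)&(z<.08)&(p[...,0]<.53)&(p[...,1]>.1); q=p[k]; print(len(q),q.mean(0),cv2.minAreaRect((q[:,:2]*1000).astype(np.float32)))
y=2.6; u=np.array([np.cos(np.radians(y)),np.sin(np.radians(y)),0])
d=.574*u+[0,0,-.819]; g=np.r_[m[:2],0]-96.8*u+[0,0,53.1]+5*d; print('g',g)
rel(tgt(y),g-42*d+[0,0,70]); rel(tgt(y),g-42*d); rel(tgt(y),g)
```

```text
[[526.  247.8  22. ]
 [655.8 254.8  22. ]
 [666.1  63.5  22. ]
 [534.4  57.5  22. ]] [595.6 155.9  22. ]
edges [129.9 191.5 131.8 190.5]
[np.float64(3.094474869427902), np.float64(2.5237388063673483)]
2561 [0.49702191 0.15314706 0.06278281] ((496.9105224609375, 151.9929962158203), (29.537843704223633, 60.00816345214844), 2.429344415664673)
g [501.75986206 151.63136269  49.005     ]
shift [-85.6  63.6 -36.1] turn [  0.25 -34.87   0.05]
shift [ -85.6   63.6 -106.1] turn [  0.25 -34.87   0.05]
shift [ -61.5   64.7 -140.5] turn [  0.25 -34.87   0.05]
```

```bash
python3 -m inch '[[-15,12,0,0,-7,0],[-30,24,0,0,-14,0],[-45,36,-5,0,-21,0],[-65,50,-20,0,-28,0],[-86,64,-36,0,-35,0],[-86,64,-36,0,-35,0],[-86,64,-36,0,-35,0]]' 44 50
python3 - <<'E'
from h import *
y=2.6; u=np.array([np.cos(np.radians(y)),np.sin(np.radians(y)),0])
d=.574*u+[0,0,-.819]; g=np.array([501.7,151.8,49]); print(ctrl.get_state()['joint_positions'].round(2))
rel(tgt(y),g-42*d); rel(tgt(y),g)
E
```

```text
time: 15.92
position: [0.4762, 0.1511, 0.1523]
tool_rot: [1.822, 1.907, 0.573]
ft_force: [0.2, -0.2, -0.2]
grip_width: 0.505
grip_force: 0.0
[-0.05 -0.3  -0.47  2.37  0.34  0.54 -0.74]
shift [  1.4  -0.4 -68.9] turn [0.23 0.12 0.05]
shift [  25.5    0.7 -103.3] turn [0.23 0.12 0.05]
```

Reachable. Next is the descent to the pre-grasp pose, then along the plate to the grip.

```bash
python3 -m inch '[[1,0,-40,0,0,0],[1,0,-69,0,0,0],[1,0,-69,0,0,0],[9,0,-80,0,0,0],[18,1,-93,0,0,0],[25,1,-103,0,0,0],[25,1,-103,0,0,0],[25,1,-103,0,0,0]]' 44 50
python3 - <<'E'
from h import *
rel(tgt(2.6),[501.7,151.8,49]);print(ctrl.get_state()['joint_positions'].round(2))
E
```

```text
time: 16.92
position: [0.5032, 0.1517, 0.0517]
tool_rot: [1.825, 1.902, 0.574]
ft_force: [-0.1, 0.6, -0.6]
grip_width: 0.503
grip_force: 0.0
shift [-1.5  0.1 -2.7] turn [0.15 0.24 0.26]
[ 0.2  -0.01 -0.74  2.4   0.98  0.36 -1.37]
```

```bash
python3 -m inch '[[0,0,-1,0,0,0],[0,0,-1,0,0,0],[0,0,-1,0,0,0],[0,0,-1,0,0,0],[0,0,-1,0,0,0],[0,0,-1,0,0,0]]' 4 55
python3 -m inch '[[0,0,2,0,0,0],[0,0,6,0,0,0],[0,0,12,0,0,0],[0,0,20,0,0,0],[0,0,28,0,0,0],[0,0,34,0,0,0],[0,0,34,0,0,0]]'
python3 - <<'E'
from h import *
s=ctrl.get_state();print(s['joint_positions'].round(2)); rel(tgt(2.6),[501.7,151.8,49])
grab('scene'); im,p=cloud('scene'); grab('top'); im2,p2=cloud('top')
cv2.imwrite('pics/s5.png',cv2.resize(im[150:300,180:480],None,fx=2.5,fy=2.5)[:,:,::-1])
# tray rim plane
for q in(p,p2):
    z=q[...,2]; m=(z>.03)&(z<.075)&(q[...,0]>.535)&(q[...,0]<.68)&(q[...,1]>.058)&(q[...,1]<.26)
    k=q[m]; 
    for ys in((.06,.1),(.21,.25)):
        for xs in((.535,.56),(.63,.66)):
            w=k[(k[:,1]>ys[0])&(k[:,1]<ys[1])&(k[:,0]>xs[0])&(k[:,0]<xs[1])]; print(ys,xs,len(w),np.percentile(w[:,2],[5,90]).round(4) if len(w) else '')
E
```

```text
time: 17.68
position: [0.502, 0.1515, 0.0489]
tool_rot: [1.827, 1.904, 0.572]
ft_force: [-1.3, -0.3, -2.2]
grip_width: 0.112
grip_force: 55.0
time: 18.55
position: [0.5023, 0.1514, 0.0834]
tool_rot: [1.826, 1.903, 0.572]
ft_force: [-0.4, 0.4, -5.3]
grip_width: 0.117
grip_force: 55.0
[ 0.18 -0.1  -0.7   2.38  0.68  0.38 -1.08]
shift [ -0.6   0.4 -34.4] turn [0.17 0.12 0.28]
(0.06, 0.1) (0.535, 0.56) 114 [0.0378 0.0571]
(0.06, 0.1) (0.63, 0.66) 78 [0.0381 0.0569]
(0.21, 0.25) (0.535, 0.56) 54 [0.0367 0.0566]
(0.21, 0.25) (0.63, 0.66) 197 [0.0361 0.0635]
(0.06, 0.1) (0.535, 0.56) 87 [0.0335 0.0539]
(0.06, 0.1) (0.63, 0.66) 106 [0.0325 0.054 ]
(0.21, 0.25) (0.535, 0.56) 68 [0.0323 0.0509]
(0.21, 0.25) (0.63, 0.66) 96 [0.0337 0.0628]
```

View pics/s5.png

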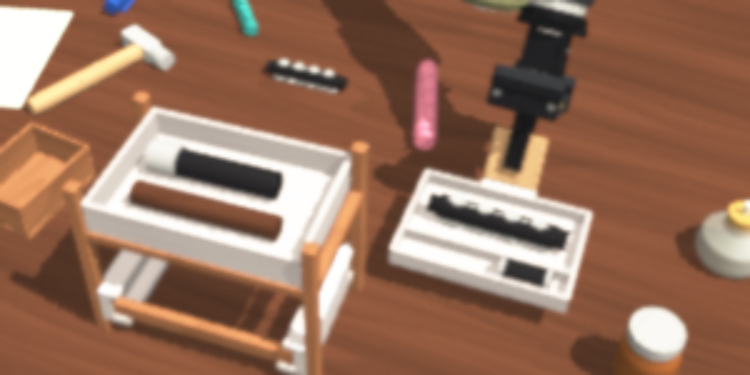

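The tray is lifted level, with the joint and barrel inside. I move it sideways to in front of the slot.

```bash
python3 -m inch '[[-5,-5,0,0,0,0],[-10,-17,0,0,0,0],[-10,-35,0,0,0,0.3],[-10,-58,0,0,0,0.6],[-10,-82,0,0,0,1],[-10,-106,0,0,0,1.3],[-10,-130,0,0,0,1.6],[-10,-154,0,0,0,2],[-10,-178,0,0,0,2.3],[-10,-200,0,0,0,2.6],[-8,-220,0,0,0,2.6],[-4,-236,0,0,0,2.6],[0,-245,0,0,0,2.6],[2,-249,0,0,0,2.6],[2,-249,0,0,0,2.6],[2,-249,0,0,0,2.6]]'
python3 - <<'E'
from h import *
rel(tgt(5.2),[504.2,-97.8,83]); print(ctrl.get_state()['joint_positions'].round(2))
im,_=grab('top'); im2,_=grab('scene')
a=cv2.resize(im[80:230,270:400],None,fx=3,fy=3); b=cv2.resize(im2[170:320,190:340],None,fx=3,fy=3)
cv2.imwrite('pics/c6.png',np.hstack([a,b])[:,:,::-1])
im,p=cloud('top'); z=p[...,2]
c=cv2.cvtColor(im,cv2.COLOR_RGB2HSV)
m=(z>.03)&(z<.062)&(p[...,0]>.5)&(p[...,0]<.665)&(np.abs(p[...,1]+.09)<.15)&(c[...,1]<60); q=p[m]
print(len(q),cv2.minAreaRect((q[:,:2]*1000).astype(np.float32)),np.percentile(q[:,2],[5,50,95]))
E
```

```text
time: 20.65
position: [0.5045, -0.0963, 0.0833]
tool_rot: [1.785, 1.951, 0.589]
ft_force: [0.6, 0.1, -5.0]
grip_width: 0.11
grip_force: 55.0
shift [-0.3 -1.5 -0.3] turn [-1.36  0.09 -0.33]
[ 1.21 -0.18 -0.89  2.41 -0.95  0.4   1.18]
1696 ((597.0709228515625, -86.93771362304688), (131.65841674804688, 190.2644805908203), 5.467561721801758) [0.03272838 0.03904719 0.0594595 ]
```

View pics/c6.png

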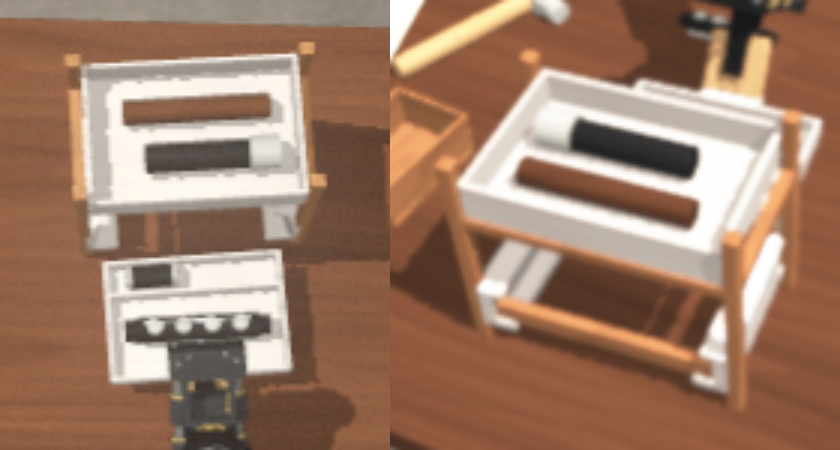

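The tray is in front of the slot. In the top crop, the rail mouths are at about (103,230) and (280,220), and the tray's back edge runs from (104,264) to (281,252). I compare their lateral positions numerically in the same camera.

Run:
```python
from h import *
im,p=cloud('top'); c=cv2.cvtColor(im,cv2.COLOR_RGB2HSV)
t=np.radians(5.2); A=np.array([[np.cos(t),np.sin(t)],[-np.sin(t),np.cos(t)]])
q=p.copy()*1000; q[...,:2]=(q[...,:2]-[682.2,-81.6])@A.T
w=(c[...,1]<60)
m=w&(q[...,2]>15)&(q[...,2]<75)&(q[...,0]>-8)&(q[...,0]<60)&(np.abs(q[...,1])<140)
for sgn in(1,-1):
    k=q[m&(q[...,1]*sgn>40)]; print('rail',sgn,len(k),k.min(0).round(1),k.max(0).round(1))
    for lo,hi in((20,38),(38,75)):
        r=k[(k[:,2]>lo)&(k[:,2]<hi)]; print('  z',lo,hi,len(r),np.percentile(r[:,1],[1,50,99]).round(1),np.percentile(r[:,0],[1,99]).round(1))
m=w&(q[...,2]>45)&(q[...,2]<62)&(q[...,0]<-12)&(q[...,0]>-150)&(np.abs(q[...,1])<140)
k=q[m]; print('tray',len(k),np.percentile(k,[1,99],axis=0).round(1))
# orange posts at top
o=(c[...,1]>110)&(q[...,2]>195)&(np.abs(q[...,1])<150)&(q[...,0]>-20)&(q[...,0]<170)
for sx in(0,1):
    for sy in(1,-1):
        k=q[o&((q[...,0]>75)==bool(sx))&(q[...,1]*sy>0)]; print('post',len(k),k[:,:2].mean(0).round(1),k[:,:2].min(0).round(1),k[:,:2].max(0).round(1))
```

```text
rail 1 104 [ 0.2 81.1 21. ] [ 56.6 114.1  69.1]
  z 20 38 64 [ 81.2  91.  112. ] [ 1.1 38. ]
  z 38 75 40 [ 89.2 104.3 113.5] [ 0.2 45.8]
rail -1 121 [  -1.8 -113.3   20.9] [ 38.4 -81.3  70.5]
  z 20 38 76 [-107.   -91.7  -81.4] [-0.2 36.6]
  z 38 75 45 [-112.9 -103.9  -90.3] [-1.7 26.1]
tray 562 [[-149.7  -91.9   45.8]
 [ -20.    97.1   61.7]]
post 14 [  8.5 117.1] [  1.8 114. ] [ 16.8 120.4]
post 25 [   5.9 -115.7] [  -1.1 -121.4] [  12.9 -109.5]
post 31 [144.3 116.9] [137.6 108.8] [152.  124.4]
post 25 [ 142.4 -116.3] [ 133.5 -122.6] [ 148.5 -109.5]
```

```bash
python3 -m inch '[[0,-1,0,-0.7,0,-0.2],[0,-2,0,-1.3,0,-0.4],[0,-2,0,-1.3,0,-0.4],[0,-2,0,-1.3,0,-0.4]]'
python3 - <<'E'
from h import *
rel(tgt(5.1),[504,-99,83]); print(ctrl.get_state()['joint_positions'].round(2))
grab('top'); im,p=cloud('top'); c=cv2.cvtColor(im,cv2.COLOR_RGB2HSV)
t=np.radians(5.1); A=np.array([[np.cos(t),np.sin(t)],[-np.sin(t),np.cos(t)]])
q=p.copy()*1000; q[...,:2]=(q[...,:2]-[682.2,-81.6])@A.T
w=(c[...,1]<60)&(q[...,0]<-12)&(q[...,0]>-160)&(np.abs(q[...,1])<140)
k=q[w&(q[...,2]>45)&(q[...,2]<64)]; print('tray',len(k),np.percentile(k,[1,99],axis=0).round(1),cv2.minAreaRect(k[:,:2].astype(np.float32)))
for lo,hi in((-100,-91),(90,100)):
    r=k[(k[:,1]>lo)&(k[:,1]<hi)]; print(len(r),np.median(r[:,2]),np.percentile(r[:,2],90))
E
```

```text
time: 21.25
position: [0.5046, -0.0992, 0.0836]
tool_rot: [1.779, 1.941, 0.562]
ft_force: [-0.4, -0.9, -5.6]
grip_width: 0.105
grip_force: 55.0
shift [-0.6  0.2 -0.6] turn [-0.01  0.12  0.09]
[ 1.21 -0.19 -0.91  2.41 -0.93  0.38  1.15]
tray 670 [[-150.3  -96.4   45.7]
 [ -20.2   92.5   63.7]] ((-85.52897644042969, -1.923004150390625), (189.8733367919922, 131.46795654296875), 89.96309661865234)
66 56.2711290743968 61.65180442518048
37 52.48049590999737 55.662161248870355
```

```bash
python3 -m inch '[[0,2,1,0,0,0],[8,2.7,1,0,0,0],[18,3.5,1,0,0,0],[28,4.4,1,0,0,0],[38,5.3,1,0,0,0],[48,6.2,1,0,0,0],[55,6.8,1,0,0,0],[55,6.8,1,0,0,0]]'
python3 - <<'E'
from h import *
rel(tgt(5.1),[559,-92.4,84.5]); print(ctrl.get_state()['joint_positions'].round(2))
E
```

```text
time: 22.3
position: [0.5603, -0.092, 0.0848]
tool_rot: [1.779, 1.942, 0.565]
ft_force: [-0.4, -0.5, -4.6]
grip_width: 0.109
grip_force: 55.0
shift [-1.3 -0.4 -0.3] turn [-0.13  0.15  0.07]
[ 1.36 -0.   -1.15  2.3  -0.48  0.27  0.72]
```

No contact forces, with the tray 35 mm inside the mouth. I continue to about 34 mm short of home.

```bash
python3 -m inch '[[7,0.6,0,0,0,0],[15,1.3,0,0,0,0],[24,2.1,0,0,0,0],[33,2.9,0,0,0,0],[42,3.7,0,0,0,0],[42,3.7,0,0,0,0]]'
python3 -m inch '[[6,0.5,0,0,0,0],[13,1.2,0,0,0,0],[20,1.8,0,0,0,0],[25,2.2,0,0,0,0],[25,2.2,0,0,0,0]]'
python3 - <<'E'
from h import *
print(ctrl.get_state()['joint_positions'].round(2))
im,_=grab('scene'); cv2.imwrite('pics/s7.png',cv2.resize(im[140:320,180:380],None,fx=3,fy=3)[:,:,::-1])
E
```

```text
time: 23.05
position: [0.6019, -0.0885, 0.0845]
tool_rot: [1.779, 1.942, 0.563]
ft_force: [0.4, -0.2, -3.8]
grip_width: 0.113
grip_force: 55.0
time: 23.68
position: [0.6266, -0.0865, 0.0845]
tool_rot: [1.779, 1.942, 0.562]
ft_force: [1.2, 0.1, -5.0]
grip_width: 0.109
grip_force: 55.0
[ 0.96  0.18 -0.85  2.17  0.18  0.25  0.08]
```

View pics/s7.png

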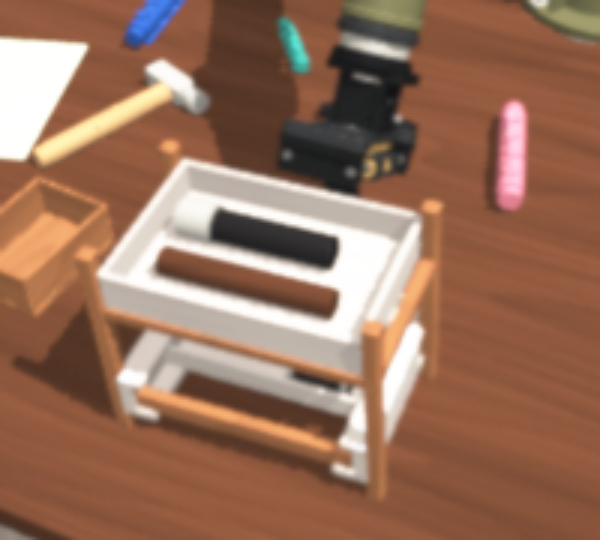

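The tray is in the lower slot with the barrel visible inside at (320,380), and it is touching nothing else. I lower it onto the rails, let go and back off along the fingers.

```bash
python3 -m inch '[[0,0,-1,0,0,0],[0,0,-2,0,0,0],[0,0,-2.5,0,0,0],[0,0,-2.5,0,0,0]]'
python3 -m inch '[[0,0,0,0,0,0],[0,0,0,0,0,0],[0,0,0,0,0,0]]' 34 30
```

```text
time: 24.22
position: [0.6265, -0.0865, 0.0819]
tool_rot: [1.779, 1.942, 0.562]
ft_force: [0.4, -0.8, -4.6]
grip_width: 0.11
grip_force: 55.0
time: 24.6
position: [0.6281, -0.0867, 0.0836]
tool_rot: [1.776, 1.939, 0.564]
ft_force: [0.5, 0.6, -1.1]
grip_width: 0.35
grip_force: 0.0
```

```bash
python3 -m inch '[[-6,-0.5,8,0,0,0],[-17,-1.5,24,0,0,0],[-29,-2.6,41,0,0,0],[-40,-3.6,57,0,0,0],[-52,-4.6,74,0,0,0],[-52,-4.6,74,-5.7,-0.5,8.2],[-52,-4.6,74,-11.4,-1,16.4],[-52,-4.6,74,-17,-1.5,24.6],[-52,-4.6,74,-22.8,-2,32.8],[-52,-4.6,74,-28.5,-2.5,41],[-52,-4.6,74,-34,-3,49],[-52,-4.6,74,-40,-3.6,57.4],[-52,-4.6,74,-45.6,-4.1,65.5],[-52,-4.6,74,-51.3,-4.6,73.7],[-52,-4.6,74,-51.3,-4.6,73.7],[-52,-4.6,74,-51.3,-4.6,73.7]]' 87
python3 - <<'E'
from h import *
print(ctrl.get_state()['joint_positions'].round(2))
u=np.array([.996,.089,0]); v=np.array([-.089,.996,0]); d=.574*u+[0,0,-.819]
o=np.array([682.2,-81.6,0])
g=o+(38-96.8)*u+[0,0,83.1]+5*d; print('g',g)
rel(tgt(5.1,35,True),g-50*d); rel(tgt(5.1,35,True),g)
grab('wrist','w8.png')
E
```

```text
time: 26.6
position: [0.575, -0.091, 0.1565]
tool_rot: [-0.124, 2.476, 0.034]
ft_force: [-0.2, 0.7, 0.5]
grip_width: 1.001
grip_force: 0.0
[ 0.96 -0.13 -0.69  2.24 -0.71  0.45  2.48]
g [626.49372 -86.57777  79.005  ]
shift [ 22.9   1.9 -36.5] turn [-2.82  2.85 -1.53]
shift [ 51.5   4.4 -77.5] turn [-2.82  2.85 -1.53]
```

View pics/w8.png

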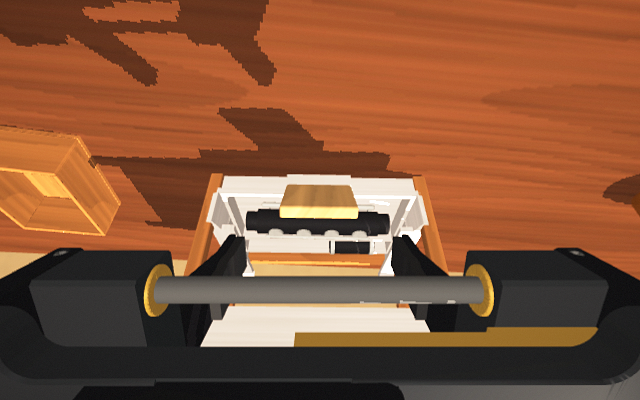

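The view shows the handle at (319,201), centred between the open fingers at (235,260) and (405,260). The joint is at (318,222) and the barrel at (352,246), both in place. I advance along the plate.

```bash
python3 -m inch '[[11,1,-18,-1.4,1.4,-0.8],[23,2,-36,-2.8,2.8,-1.5],[23,2,-36,-2.8,2.8,-1.5],[34,3,-52,-2.8,2.8,-1.5],[44,3.8,-66,-2.8,2.8,-1.5],[51,4.4,-77,-2.8,2.8,-1.5],[51,4.4,-77,-2.8,2.8,-1.5]]' 87
python3 - <<'E'
from h import *
rel(tgt(5.1,35,True),[626.5,-86.6,79]); print(ctrl.get_state()['joint_positions'].round(2))
E
```

```text
time: 27.52
position: [0.625, -0.0868, 0.0785]
tool_rot: [-0.115, 2.53, -0.034]
ft_force: [-0.0, 0.2, -0.1]
grip_width: 0.998
grip_force: 0.0
shift [1.5 0.2 0.5] turn [-0.04 -0.08 -0.1 ]
[ 0.85  0.17 -0.73  2.18  0.09  0.24  1.74]
```

```bash
python3 -m inch '[[0,0,0,0,0,0],[0,0,0,0,0,0],[0,0,0,0,0,0],[0,0,0,0,0,0]]' 45 25
python3 -m inch '[[3,0.3,0,0,0,0],[8,0.7,0,0,0,0],[13,1.1,0,0,0,0],[18,1.6,0,0,0,0],[23,2,0,0,0,0],[26,2.3,0,0,0,0],[26,2.3,0,0,0,0]]'
```

```text
time: 28.02
position: [0.6256, -0.0868, 0.0793]
tool_rot: [-0.115, 2.528, -0.035]
ft_force: [-4.1, 0.4, 4.5]
grip_width: 0.698
grip_force: 24.9
time: 28.9
position: [0.6519, -0.0849, 0.0795]
tool_rot: [-0.114, 2.528, -0.035]
ft_force: [-2.6, -1.2, 3.5]
grip_width: 0.695
grip_force: 24.8
```

```bash
python3 -m inch '[[2,0.2,0,0,0,0],[4,0.4,0,0,0,0],[6,0.5,0,0,0,0],[6,0.5,0,0,0,0]]'
python3 -m inch '[[1.5,0.1,0,0,0,0],[3,0.3,0,0,0,0],[3,0.3,0,0,0,0]]'
```

```text
time: 29.4
position: [0.6578, -0.0843, 0.0794]
tool_rot: [-0.115, 2.528, -0.035]
ft_force: [-3.8, -0.7, 5.6]
grip_width: 0.696
grip_force: 24.8
time: 29.78
position: [0.6607, -0.084, 0.0794]
tool_rot: [-0.115, 2.528, -0.035]
ft_force: [-4.7, -0.8, 6.1]
grip_width: 0.699
grip_force: 24.8
```

```bash
python3 -m inch '[[1,0.1,0,0,0,0],[2,0.2,0,0,0,0],[2,0.2,0,0,0,0]]'
python3 -m inch '[[1,0.1,0,0,0,0],[2,0.2,0,0,0,0],[2,0.2,0,0,0,0]]'
python3 -m inch '[[1,0.1,0,0,0,0],[2,0.2,0,0,0,0],[2,0.2,0,0,0,0]]'
```

```text
time: 30.15
position: [0.6623, -0.0839, 0.0794]
tool_rot: [-0.115, 2.529, -0.036]
ft_force: [-8.1, -0.7, 9.0]
grip_width: 0.696
grip_force: 24.9
time: 30.52
position: [0.6627, -0.0839, 0.0791]
tool_rot: [-0.115, 2.532, -0.038]
ft_force: [-25.4, -1.0, 24.3]
grip_width: 0.696
grip_force: 25.2
time: 30.9
position: [0.6636, -0.0839, 0.0783]
tool_rot: [-0.116, 2.534, -0.038]
ft_force: [-28.2, -1.4, 24.6]
grip_width: 0.699
grip_force: 25.1
```

Home against the stop: the force rose sharply at TCP x≈0.662. I ease off the press and release.

```bash
python3 -m inch '[[-2,-0.2,0,0,0,0],[-4,-0.4,0,0,0,0],[-4,-0.4,0,0,0,0]]'
python3 -m inch '[[0,0,0,0,0,0],[0,0,0,0,0,0],[0,0,0,0,0,0],[0,0,0,0,0,0]]' 87
python3 -m inch '[[-6,-0.5,8,0,0,0],[-17,-1.5,24,0,0,0],[-29,-2.6,41,0,0,0],[-40,-3.6,57,0,0,0],[-52,-4.6,74,0,0,0],[-52,-4.6,74,0,0,0]]'
python3 - <<'E'
from h import *
grab('wrist','w9.png')
for n in('wrist','top'):
    if n=='top': grab(n)
    im,p=cloud(n); c=cv2.cvtColor(im,cv2.COLOR_RGB2HSV)
    t=np.radians(5.1); A=np.array([[np.cos(t),np.sin(t)],[-np.sin(t),np.cos(t)]])
    q=p.copy()*1000; q[...,:2]=(q[...,:2]-[682.2,-81.6])@A.T
    k=q[(q[...,2]>66)&(q[...,2]<108)&(q[...,0]>-60)&(q[...,0]<-3)&(np.abs(q[...,1])<40)&(c[...,1]>60)]
    if len(k)>20: print(n,'handle',len(k),k.min(0).round(1),k.max(0).round(1),np.percentile(k,[2,98],axis=0).round(1))
E
```

```text
time: 31.28
position: [0.6621, -0.0832, 0.0786]
tool_rot: [-0.116, 2.529, -0.035]
ft_force: [-3.6, -0.0, 2.8]
grip_width: 0.694
grip_force: 24.5
time: 31.78
position: [0.6628, -0.0834, 0.0791]
tool_rot: [-0.116, 2.528, -0.035]
ft_force: [-0.5, -0.6, 0.5]
grip_width: 0.987
grip_force: 0.0
time: 32.52
position: [0.611, -0.0889, 0.1544]
tool_rot: [-0.115, 2.526, -0.039]
ft_force: [0.6, -1.0, 0.0]
grip_width: 1.0
grip_force: 0.0
wrist handle 1994 [-41.6 -28.7  66.1] [-17.2  31.1 105.4] [[-40.6 -27.   67.6]
 [-18.6  29.4 104.4]]
top handle 143 [-40.9 -29.3  66.8] [ -7.5  30.2 105.7] [[-40.6 -28.2  67.9]
 [ -8.7  29.5 104.3]]
```

View pics/w9.png

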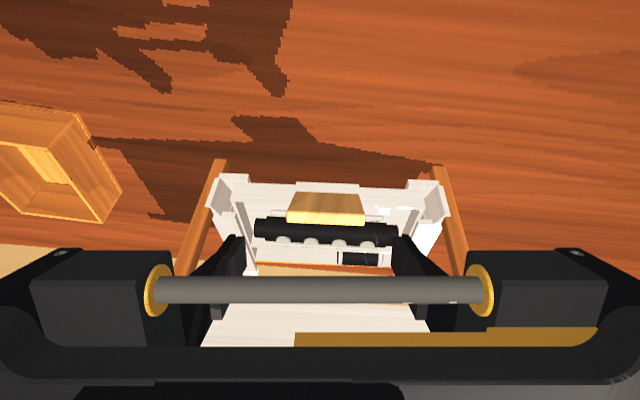

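The handle's outer edge measures x=-41 mm and z=104 mm in the rack frame, which is what fully home predicts (-41, 104), and it is centred to about 1 mm. The joint, at (322,235), and the barrel, at (358,258), are in their compartments, and the gripper is clear.

```bash
python3 -c "
from bench import ctrl
print(ctrl.close_job())"
```

```text
the job is handed in; nothing more can be done
None
```

The joint is in the tray's front compartment, and the tray is home in the lower slot and let go, with the barrel still in its compartment. The job was handed in at about 33 s, and no verdict came back.

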